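# Tip the glove carton flat and push it home against the bench stop

### The arm

A 6-joint arm with a two-finger parallel gripper is mounted at the origin on the work surface. World frame = base frame: x ahead of the robot, y to its left, z up, the work surface at z = 0. Lengths are in mm, angles in degrees, forces in N, time in s.
With the tool pointing down it reaches from about 300 to 850 mm from the base axis. Payload 4.2 kg.
Tool frame: the origin (TCP) lies on the centre line of the jaws, within the pads' length; the fingertips stand 14 mm ahead of it and the grasp point (between the pads) lies 5 mm behind it (env.finger_overhang is the z of the fingertips in the tool frame, in mm); z points along the fingers, y is the line along which they close (so a half turn about z gives the same grasp; the last joint's range is limited). The gripper opens to 91 mm and grips with 3 to 60 N. Pads are 32 mm wide; open, the fingers measure 118 mm over their backs; the gripper's body (76 mm by 178 mm) begins 60 mm behind the grasp point.
Start: joints at [67.036, 18.312, 89.639, -0, 72.044, -1.146], TCP at [213.709, 533.826, 227.976] pointing down, gripper open.
Joint ranges: [-177.97, 177.97], [-48.28, 115.42], [12.27, 149.76], [-77.06, 257.06], [2.81, 150.46], [-146.56, 146.56]. Speed limits (degrees/s): [147.25, 147.25, 180, 180, 180, 180].

### API

Orientations are given as [roll, pitch, yaw] about the fixed x, y, z axes, in that order (R = Rz(yaw) Ry(pitch) Rx(roll)).
In Python, from workcell import sensors, viewer, env gives the robot as it stands. The module is installed in compiled form; this text tells all that it offers.
- The arm moves only by the tool step_arm, never from a script. Its argument "plan" is one flat list of numbers, 6 for each row, row after row: the shift along the tool's x, y, z in cm, then the turn, a rotation vector about the tool's x, y, z in rad. In form: [x, y, z, wx, wy, wz, x, y, z, wx, wy, wz, ...]. A call has 1 to 5 rows; each row shifts and turns the commanded pose from where the row before left it, along the tool's axes as they then stand; what a row does not reach is not made up. A row lasts 1/12 s, in which the tool goes at most 41.7 mm and 7.16 degrees, less where a joint would pass 70% of its speed; a pose out of reach is approached as far as the arm can. A call is refused whole if a number of a shift passes 4.17 or a number of a turn 0.125, either way. A call with a gripper value outside its range is refused whole. "hand" is the finger opening in cm, from 0 to 9.12, set as the call begins (left out, the last holds). The fingers move at their own pace and stop on an object; "newtons" is the grip in N (left out, the last holds). Time passes only in rows, so rows that do not move let the fingers close. It gives the time, the measured TCP pose, the force, the opening and the grip force at its end, in the units of the state.
- sensors.state(): the state, without advancing time (a new reading comes with each control period).
- viewer.grab_frame(name): name is "side" or "top" or "wrist"; returns a dict with "img" (400x640x3 uint8, red, green, blue), "fx", "fy", "cx", "cy" (pixels), "position" and "attitude" of the camera in the world. Camera axes: x right, y down, z forward; pixel columns grow to the right and rows downward; lengths in mm; the calibration is good to about 2 mm. A picture is of the moment at which its call begins. There is no depth.
- env.job_done(): hands the job in; it is judged then, once.
Trained networks look in a picture, given as the dict that the camera call returned (one of the last four; its "shot" number tells which), for a name from the list of things; names that differ only in an ending like _2 or _b are one class to them, and where a whole thing is asked for, a point or a joint stands for the part that bears it (a point fixed in the world has none). Each returns a list of dicts, best first, with "score" (0 to 1); they miss things now and then, are a little off and sometimes report something else, mostly with a low value. They report only what shows in the picture. A call takes as long as a camera call. They do not tell look-alikes from the thing itself.
- viewer.boxes_of(name, picture): "location" ([column, row] in pixels, amid what is visible of it).
- viewer.pinpoint(name, picture): "location" ([column, row] in pixels: a listed point, or the origin of a listed thing).
The state is a dict: "time_s": time; "qpos": joint angles; "qvel": joint speeds; "effort": joint torques, N m; "ee_pos": TCP position; "ee_rot": TCP orientation; "force": force on the tool from outside, world axes, zero at the start; "torque": the same for the moment, N m; "gripper_width": finger opening in mm; "gripper_force": force on a finger pad.
Only numpy, scipy, OpenCV 4.12 (cv2) and the standard library are available. Lean on these libraries where they do the work, as an engineer would, in place of code of your own. Each camera call takes 0.05 s, during which the arm holds its last target. There are 200 camera calls.

### The job

The carton of gloves stands on its long edge: push it over towards the steel angle stop so that it lies flat with its oval opening upward, then push it along the bench until its long side sits flush against the stop, not sticking out past the stop's ends. Only push with the fingers, never pick the carton up, leave the bottle, beaker and pot where they are, and finish clear of everything.

Things in the scene. Friction and masses are not known exactly. Their poses are not given: they have to be found in the camera images.
- carton: white card carton, blue band near each end, 0.2 to 0.4 kg, a stiff block. Starts standing on its long 220 x 65 mm edge, 115 mm tall, opening facing away from the stop. Origin: centre of the face it stands on at the start. Axes as it stands: z up (115 mm), y along its length (220 mm), x through its 65 mm thickness: -x is the opening side, +x looks to the stop. Lying properly: 65 mm high, -x up, +z to the stop
- carton_center (a point): centre of the carton, half-way through all three sizes; same axes. Pushed level near the top of the opening side, the carton tips about its far lower edge and falls by itself once about 30 degrees over
- carton_opening (a point): centre of the dark oval opening (120 by 46 mm, still closed by film: the whole face is solid and can be pushed on), on the carton's -x face; 57.5 mm above the bench while it stands, 65 mm when it lies properly
- carton_top (a point): centre of the carton's +z face (220 by 65 mm), the top while it stands; once it lies flat this is the long side that must come against the stop
- stop: bare steel angle fixed to the bench: upright leg 300 mm long, 45 mm high, 5 mm thick, foot 45 mm wide behind it. Origin: foot of the middle of the flat face that looks at the carton. x: level, from that face into the stop (the carton is at negative x), y along the stop, z up. At the start up to 0.15 rad out of line with the carton and 20 mm to one side; the tipped carton lands 30 to 70 mm short of it
- amber_bottle: bystander: amber glass bottle with a black cap, 56 mm across, 120 mm tall, behind the stop or beside the carton's path. Origin: centre of its underside, z up
- beaker: bystander: open glass beaker, 72 mm across, 90 mm tall, behind the stop or beside the carton's path. Origin: centre of its underside, z up
- pot: bystander: white pot with a red lid, 66 mm across, 60 mm tall, behind the stop or beside the carton's path. Origin: centre of its underside, z up
Not all that is in view belongs to the job. Leave any green or purple look-alike of the carton alone.

How it is judged:
By the outcome, as a careful person would: the job done as asked, in the order asked, and still so for the second after the job is handed in, with the robot touching nothing.
It also fails if it takes over 43 s, if anything falls off the work surface, if the arm or the gripper's body presses on something with over 40 N, if the wrist force passes 120 N, or if a joint passes its speed limit or range.

## Working session

There is one attempt and no reset: what is moved stays moved. The work goes in short steps, Python scripts to look and compute and a tool call to move; the robot and the scene stay as the last step left them, time stands still between calls to the robot, and variables do not carry over. Pictures are saved under pics/ and viewed, at most 10 in all, crops included, and the job is handed in when it is done.

Besides the shell and the picture viewer there is one more tool, called after "Call:" as name(argument=value, ...), one argument or row to a line, values as JSON. step_arm: Moves the arm, as the interface text tells. Its arguments: {"type":"object","properties":{"plan":{"type":"array","items":{"type":"number"}},"hand":{"type":"number"},"newtons":{"type":"number"}},"required":["plan"]}

```bash
mkdir -p pics
cat > h.py <<'E'
import numpy as np, cv2
from scipy.spatial.transform import Rotation as R
from workcell import sensors, viewer, env
def rot(a):
    a=np.array(a,float)
    return a if a.shape==(3,3) else (R.from_quat(a).as_matrix() if a.size==4 else R.from_euler('xyz',a,degrees=True).as_matrix())
def ray(f,uv):
    d=rot(f['attitude'])@np.array([(uv[0]-f['cx'])/f['fx'],(uv[1]-f['cy'])/f['fy'],1])
    return np.array(f['position'],float),d/np.linalg.norm(d)
def onz(f,uv,z):
    p,d=ray(f,uv); return p+d*(z-p[2])/d[2]
def proj(f,P):
    c=rot(f['attitude']).T@(np.array(P,float)-np.array(f['position'],float)); return np.array([f['fx']*c[0]/c[2]+f['cx'],f['fy']*c[1]/c[2]+f['cy']])
def save(f,n): cv2.imwrite('pics/'+n,f['img'][:,:,::-1])
np.set_printoptions(precision=1,suppress=True)
E
python3 - <<'E'
from h import *
Z={'carton':0,'carton_center':57.5,'carton_opening':57.5,'carton_top':115,'stop':0,'amber_bottle':0,'beaker':0,'pot':0}
ims=[]
for n in ['top','side']:
    f=viewer.grab_frame(n); print(n,f['position'],f['attitude'],f['fx'])
    ims.append(f['img'])
    for k in Z:
        for d in viewer.pinpoint(k,f)[:2]: print(k,round(d['score'],2),np.array(d['location']),onz(f,d['location'],Z[k]))
im=np.vstack(ims)[:,:,::-1]
cv2.imwrite('pics/a.png',cv2.resize(im,(480,600),interpolation=cv2.INTER_AREA)); 
save({'img':ims[0]},'top0.png');save({'img':ims[1]},'side0.png')
print(sensors.state())
E
```

```text
top [ 377.5  -40.7 1417. ] [-173.1    0.3  -89.8] 410.02759834139954
carton 0.98 [439.9 283.2] [ 290.2 -447.1    0. ]
carton 0.9 [358.6 280.2] [ 299. -171.    0.]
carton_center 0.9 [444.3 283.7] [ 292.2 -444.9   57.5]
carton_center 0.84 [360.3 283.6] [ 291.3 -171.2   57.5]
carton_opening 0.98 [364.3 271.5] [ 330.4 -184.6   57.5]
carton_opening 0.96 [329.1 229.5] [467.6 -69.1  57.5]
carton_top 0.97 [326.9 216.5] [505.2 -60.9 115. ]
carton_top 0.73 [264.5 276.4] [315.7 134.5 115. ]
stop 0.67 [335.9 167.1] [691.4 -94.    0. ]
amber_bottle 0.56 [399.5 212.6] [ 531.1 -314.7    0. ]
beaker 0.86 [340.5 140.7] [ 787.  -110.5    0. ]
pot 0.82 [270.8 165.3] [697.1 135.5   0. ]
side [1290.2 -855.1  887.5] [-125.6   -1.2   42.2] 479.18442894431325
carton 0.92 [373.  172.8] [509.8 345.2   0. ]
carton 0.91 [214.1 210.9] [ 288.2 -173.6    0. ]
carton_center 0.92 [290.  208.7] [502.8 -59.6  57.5]
carton_center 0.89 [215.8 193.3] [ 286.6 -158.8   57.5]
carton_opening 0.97 [215.2 206. ] [ 336.6 -200.7   57.5]
carton_opening 0.94 [287.2 168.3] [340.5  93.   57.5]
carton_top 0.92 [288.3 145.7] [309.6 130.1 115. ]
carton_top 0.86 [209.4 180.5] [ 290.9 -178.7  115. ]
stop 0.73 [329.6 261.6] [ 693.7 -102.1    0. ]
stop 0.53 [291.2 226.9] [513.9 -66.5   0. ]
amber_bottle 0.64 [233.7 275.1] [ 545.6 -313.1    0. ]
beaker 0.95 [358.7 281.5] [ 797.1 -107.3    0. ]
pot 0.97 [385.2 225.2] [711.1 132.9   0. ]
pot 0.63 [235.2 273.2] [ 543.  -305.8    0. ]
{'time_s': 0.9, 'qpos': array([67. , 18.3, 89.6, -0. , 72. , -1.1]), 'qvel': array([ 0. , -0.1, -0.1, -0. , -0. , -0. ]), 'effort': array([  0. , -41.2, -23.2,   0.1,   0. ,   0. ]), 'ee_pos': array([213.7, 533.8, 228. ]), 'ee_rot': array([180. ,   0. , 158.2]), 'force': array([-0.9,  0.7, -0.1]), 'torque': array([-0.,  0., -0.]), 'gripper_force': 0.0, 'gripper_width': 91.48561994492822}
```

View pics/top0.png

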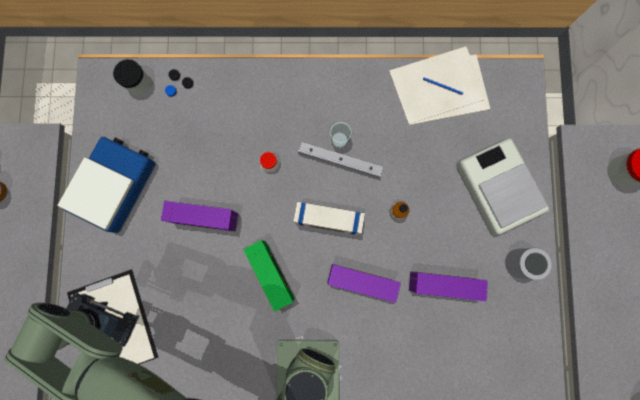

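View pics/side0.png

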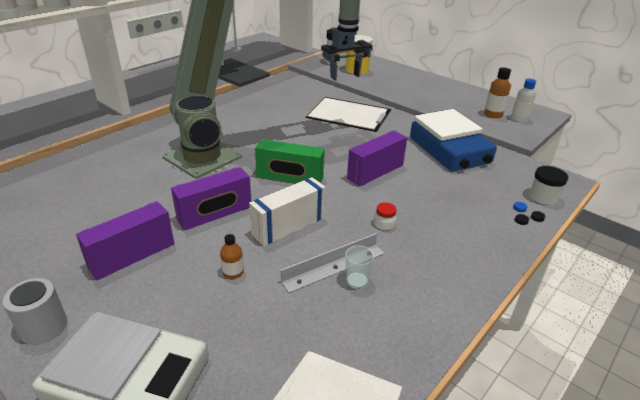

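The top view shows the white carton at about (330,218), with purple and green look-alikes around it. The stop runs from (299,147) to (382,172), with the beaker behind it at (340,133), the pot at (269,160) and the bottle at (400,210). Next I measure exact corners.

Run:
```python
from h import *
f=viewer.grab_frame('top')
im=f['img'][110:250,255:415]
im=cv2.resize(im,(800,700),interpolation=cv2.INTER_CUBIC)[:600]
cv2.imwrite('pics/crop.png',im[:,:,::-1])
```

```text
(no output)
```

View pics/crop.png

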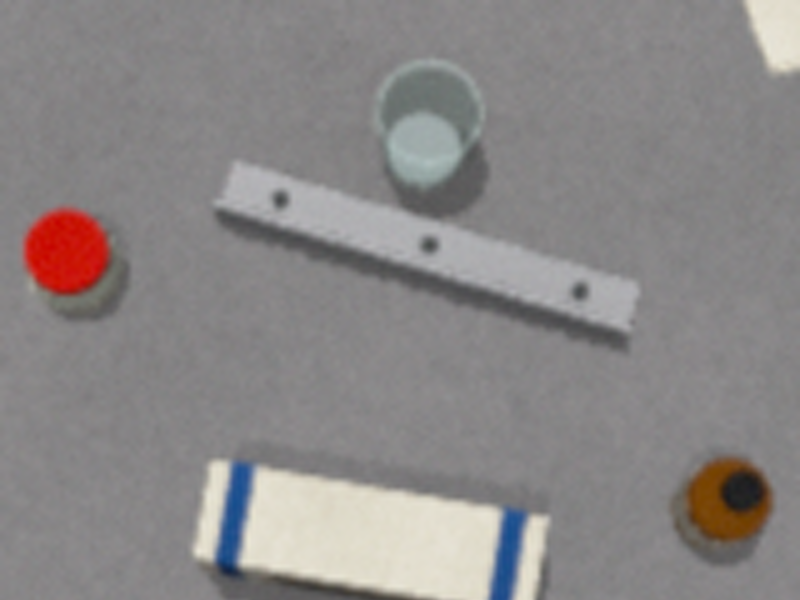

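The crop shows the upright's top edge from (215,208) to (630,333) and the carton's far top edge from (210,460) to (549,515). The bottle stands well to the right.

Run:
```python
from h import *
f=viewer.grab_frame('top')
c=lambda u,v:(254.6+u/5,109.6+v/5)
a,b=[onz(f,c(*p),45) for p in((215,207),(630,332))]
def ang(a,b): d=a-b; return np.degrees(np.arctan2(-d[0],d[1]))
print('stop',a,b,(a+b)/2,np.linalg.norm(a-b),ang(a,b))
p,q,r=[onz(f,c(*p),115) for p in((210,460),(549,515),(195,557))]
print('carton far edge',p,q,(p+q)/2,np.linalg.norm(p-q),ang(p,q),r,np.linalg.norm(p-r))
for n,uv,z in(('bottle',(743,490),120),('pot',(67,251),60),('beaker',(430,112),90)): print(n,onz(f,c(*uv),z))
# subpixel masks
hsv=cv2.cvtColor(f['img'],cv2.COLOR_RGB2HSV); m=((f['img'].min(2)>170)|((hsv[...,0]>100)&(hsv[...,0]<125)&(hsv[...,1]>120))).astype(np.uint8)
m[:195]=0;m[245:]=0;m[:,:285]=0;m[:,375:]=0
cs,_=cv2.findContours(m,cv2.RETR_EXTERNAL,cv2.CHAIN_APPROX_NONE); cc=max(cs,key=cv2.contourArea); print(cv2.minAreaRect(cc))
print(cv2.boxPoints(cv2.minAreaRect(cc)))
for b in cv2.boxPoints(cv2.minAreaRect(cc)): print(onz(f,b,115))
```

```text
stop [737.3  38.9  45. ] [ 651.1 -244.2   45. ] [ 694.2 -102.7   45. ] 295.96411776963595 -16.93640645885875
carton far edge [552.8  36.3 115. ] [ 518.2 -180.5  115. ] [535.5 -72.1 115. ] 219.57455206784036 -9.074901667710757 [490.4  45.2 115. ] 63.035675420947705
bottle [ 534.1 -303.5  120. ]
pot [702.6 137.9  60. ]
beaker [ 790.8 -106.4   90. ]
((326.1956787109375, 217.46478271484375), (63.34130096435547, 21.85002899169922), 9.7824068069458)
[[293.1 222.8]
 [296.8 201.3]
 [359.3 212.1]
 [355.5 233.6]]
[484.5  46.6 115. ]
[553.7  35.5 115. ]
[ 519.8 -164.1  115. ]
[ 451.  -151.8  115. ]
```

Call:
step_arm(
  plan=[0, 0, 0, 0, 0, -0.111, 0, 0, 0, 0, 0, -0.111, -1.87, -3.42, 0, 0, 0, 0, -1.87, -3.42, 0, 0, 0, 0, -1.87, -3.42, 0, 0, 0, 0],
  hand=9.1,
)

```text
time_s: 1.42
ee_pos: [252.9, 422.5, 227.6]
ee_rot: [-180.0, 0.0, 171.0]
force: [0.0, 0.3, 0.1]
gripper_width: 90.7
gripper_force: 0.0
```

Call:
step_arm(
  plan=[-1.87, -3.42, 0, 0, 0, 0, -1.87, -3.42, 0, 0, 0, 0, -1.87, -3.42, 0, 0, 0, 0, -1.87, -3.42, 0, 0, 0, 0, -1.87, -3.42, 0, 0, 0, 0],
)

```text
time_s: 1.83
ee_pos: [318.3, 238.3, 228.2]
ee_rot: [180.0, 0.0, 170.9]
force: [1.2, -0.2, -1.0]
gripper_width: 91.0
gripper_force: 0.0
```

Call:
step_arm(
  plan=[-1.87, -3.42, 0, 0, 0, 0, -1.87, -3.42, 0, 0, 0, 0, -1.87, -3.42, 0, 0, 0, 0, -1.87, -3.42, 0, 0, 0, 0, -1.87, -3.42, 0, 0, 0, 0],
)

```text
time_s: 2.25
ee_pos: [383.7, 54.5, 228.3]
ee_rot: [180.0, 0.1, 170.9]
force: [1.0, 0.0, -1.4]
gripper_width: 90.6
gripper_force: 0.0
```

Call:
step_arm(
  plan=[-1.83, -3.37, 0, 0, 0, 0, -1.83, -3.37, 0, 0, 0, 0, -1.83, -3.37, 0, 0, 0, 0, 0, 0, 3.6, 0, 0, 0, 0, 0, 3.6, 0, 0, 0],
)

```text
time_s: 2.67
ee_pos: [424.2, -54.7, 156.8]
ee_rot: [180.0, 0.4, 170.6]
force: [-0.9, 0.4, -1.0]
gripper_width: 91.0
gripper_force: 0.0
```

Call:
step_arm(
  plan=[0, 0, 3.6, 0, 0, 0, 0, 0, 0.4, 0, 0, 0, 0, 0, 0, 0, 0, 0],
)

```text
time_s: 2.92
ee_pos: [420.4, -52.0, 114.8]
ee_rot: [180.0, -0.3, 170.9]
force: [-0.1, 0.0, -0.1]
gripper_width: 91.0
gripper_force: 0.0
```

Run:
```python
from h import *
print(sensors.state()['ee_pos'],sensors.state()['ee_rot'])
f=viewer.grab_frame('side'); g=viewer.grab_frame('wrist')
im=np.hstack([cv2.resize(f['img'][80:330,140:440],(480,400)),cv2.resize(g['img'],(320,200)) .repeat(2,0)])
cv2.imwrite('pics/b.png',im[:,:,::-1])
```

```text
[420.4 -52.  114.8] [180.   -0.3 170.9]
```

View pics/b.png

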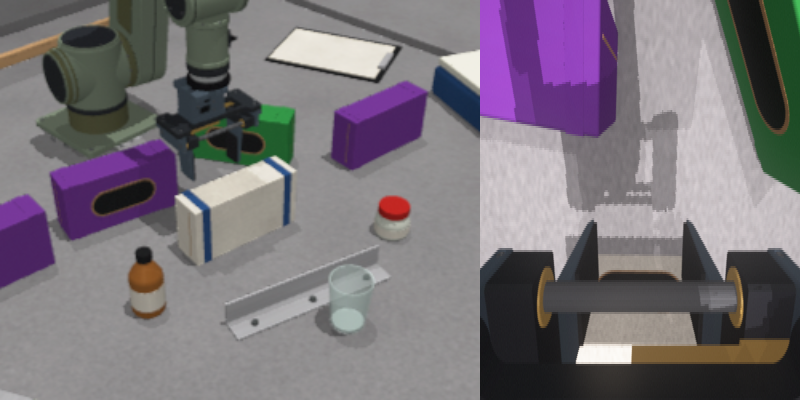

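The fingers are square behind the carton, so I start the push.

Call:
step_arm(
  plan=[-1.0, 0, 0, 0, 0, 0, -1.0, 0, 0, 0, 0, 0, -0.8, 0, 0, 0, 0, 0, -0.6, 0, 0, 0, 0, 0, -0.6, 0, 0, 0, 0, 0],
)

```text
time_s: 3.43
ee_pos: [462.1, -58.5, 116.3]
ee_rot: [180.0, 0.0, 170.9]
force: [-1.3, 1.0, 1.2]
gripper_width: 91.1
gripper_force: 0.6
```

Call:
step_arm(
  plan=[-0.6, 0, 0, 0, 0, 0, -0.6, 0, 0, 0, 0, 0, -0.5, 0, 0, 0, 0, 0, -0.5, 0, 0, 0, 0, 0],
)

```text
time_s: 3.77
ee_pos: [483.5, -62.0, 115.9]
ee_rot: [180.0, 0.0, 170.9]
force: [-0.3, 0.2, 1.5]
gripper_width: 91.1
gripper_force: 0.4
```

Run:
```python
from h import *
print(sensors.state()['ee_pos'],sensors.state()['force'])
f=viewer.grab_frame('side'); g=viewer.grab_frame('top')
im=np.hstack([cv2.resize(f['img'][120:320,190:390],(400,400)),cv2.resize(g['img'][130:250,270:390],(400,400))])
cv2.imwrite('pics/c.png',im[:,:,::-1])
```

```text
[483.5 -62.  115.9] [-0.3  0.2  1.5]
```

View pics/c.png

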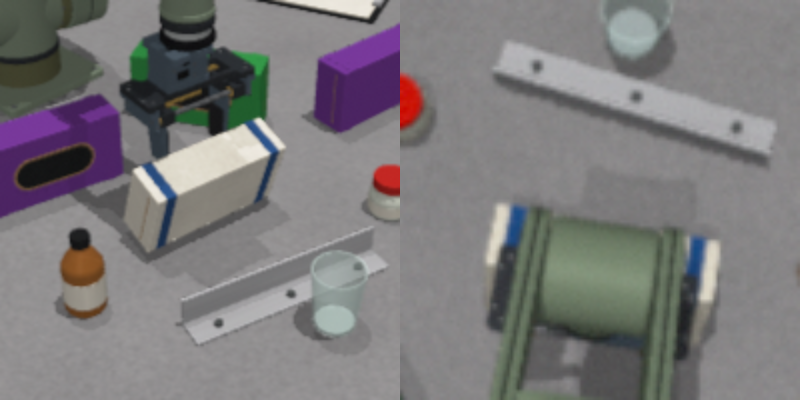

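The carton is tilting cleanly, about 15° over and square to the gripper. I continue.

Call:
step_arm(
  plan=[-0.5, 0, 0, 0, 0, 0, -0.5, 0, 0, 0, 0, 0, -0.4, 0, 0, 0, 0, 0, -0.4, 0, 0, 0, 0, 0, -0.4, 0, 0, 0, 0, 0],
)

```text
time_s: 4.28
ee_pos: [505.1, -65.5, 115.9]
ee_rot: [180.0, 0.0, 170.9]
force: [0.2, -0.7, -0.3]
gripper_width: 90.6
gripper_force: 0.0
```

Call:
step_arm(
  plan=[-0.4, 0, 0, 0, 0, 0, -0.4, 0, 0, 0, 0, 0, -0.3, 0, 0, 0, 0, 0, 0, 0, 0, 0, 0, 0, 0, 0, 0, 0, 0, 0],
)

```text
time_s: 4.7
ee_pos: [515.5, -67.1, 115.8]
ee_rot: [180.0, -0.0, 170.9]
force: [-0.8, 0.3, -0.3]
gripper_width: 91.2
gripper_force: 0.0
```

Call:
step_arm(
  plan=[0, 0, 0, 0, 0, 0, 0, 0, 0, 0, 0, 0],
)

```text
time_s: 4.87
ee_pos: [515.2, -67.1, 115.9]
ee_rot: [180.0, -0.0, 170.9]
force: [-0.0, 0.7, -0.2]
gripper_width: 91.2
gripper_force: 0.0
```

Run:
```python
from h import *
print(sensors.state()['ee_pos'],sensors.state()['force'])
f=viewer.grab_frame('side'); g=viewer.grab_frame('top')
im=np.hstack([cv2.resize(f['img'][120:320,190:390],(400,400)),cv2.resize(g['img'][130:250,270:390],(400,400))])
cv2.imwrite('pics/d.png',im[:,:,::-1])
for n,F in(('s',f),('t',g)):
  for k,z in(('carton_opening',65),('carton_top',32.5),('carton_center',32.5)):
    for d in viewer.pinpoint(k,F)[:3]:
        p=onz(F,d['location'],z)
        if p[0]>480 and abs(p[1])<200: print(n,k,round(d['score'],2),p)
```

```text
[515.2 -67.1 115.9] [-0.   0.7 -0.2]
s carton_opening 0.68 [ 736.6 -164.4   65. ]
s carton_center 0.71 [596.5 -76.5  32.5]
t carton_opening 0.88 [593.3 -74.5  65. ]
t carton_center 0.91 [589.1 -79.8  32.5]
```

View pics/d.png

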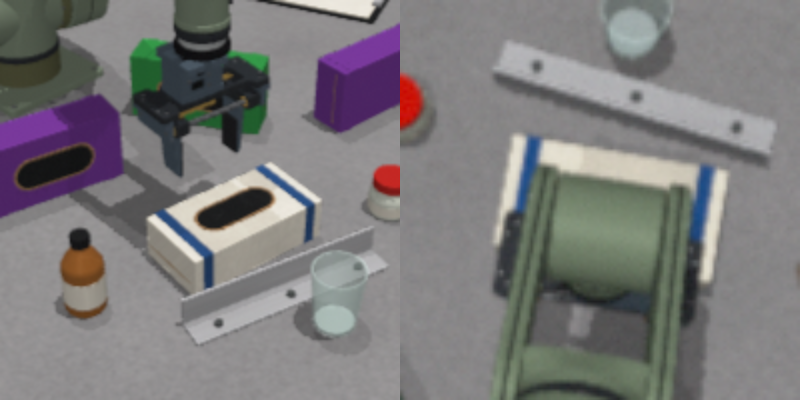

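The carton is flat with its opening up, about 45 mm short of the stop and 8° out of line. I back off, lower the fingers, line up with the stop and push along its normal.

Call:
step_arm(
  plan=[1.75, 0, 0, 0, 0, 0, 1.75, 0, 0, 0, 0, 0, 0, 0, 2.7, 0, 0, 0.0685, 0, 0, 2.7, 0, 0, 0.0685, 0, 1.4, 2.0, 0, 0, 0],
)

```text
time_s: 5.68
ee_pos: [483.8, -49.2, 40.8]
ee_rot: [-180.0, -0.0, 162.8]
force: [-0.1, -0.3, 0.1]
gripper_width: 91.1
gripper_force: 0.0
```

Call:
step_arm(
  plan=[0, 0, 0.8, 0, 0, 0, 0, 0, 0, 0, 0, 0],
)

```text
time_s: 5.85
ee_pos: [483.8, -47.9, 32.4]
ee_rot: [-180.0, -0.2, 163.1]
force: [0.4, 0.5, -0.4]
gripper_width: 91.7
gripper_force: 0.0
```

Call:
step_arm(
  plan=[-0.8, 0, 0, 0, 0, 0, -0.8, 0, 0, 0, 0, 0, -0.5, 0, 0, 0, 0, 0, -0.5, 0, 0, 0, 0, 0, -0.5, 0, 0, 0, 0, 0],
)

```text
time_s: 6.27
ee_pos: [515.7, -57.7, 34.7]
ee_rot: [180.0, 0.1, 163.0]
force: [-2.2, 1.2, 2.4]
gripper_width: 90.9
gripper_force: 1.1
```

Call:
step_arm(
  plan=[-0.5, 0, 0, 0, 0, 0, -0.5, 0, 0, 0, 0, 0, -0.5, 0, 0, 0, 0, 0, -0.5, 0, 0, 0, 0, 0, -0.5, 0, 0, 0, 0, 0],
)

```text
time_s: 6.68
ee_pos: [538.8, -64.5, 33.9]
ee_rot: [180.0, -0.0, 163.1]
force: [-2.6, 0.9, 2.9]
gripper_width: 90.8
gripper_force: 1.2
```

Run:
```python
from h import *
s=sensors.state();d=s['ee_pos'][:2]-[694.2,-102.7]
print(s['ee_pos'],s['ee_rot'],s['force'],'n,lat',d@[.957,-.291],d@[.291,.957])
f=viewer.grab_frame('side'); g=viewer.grab_frame('top')
im=np.hstack([cv2.resize(f['img'][120:320,190:390],(400,400)),cv2.resize(g['img'][130:250,270:390],(400,400))])
cv2.imwrite('pics/e.png',im[:,:,::-1])
```

```text
[538.8 -64.5  33.9] [180.   -0.  163.1] [-2.6  0.9  2.9] n,lat -159.83111528347453 -8.669473231101444
```

View pics/e.png

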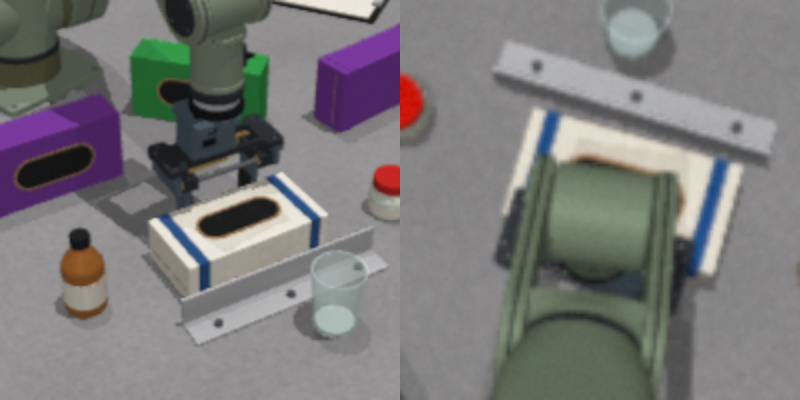

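The carton is now parallel with the stop and within its ends. I close the remaining ~29 mm gently.

Call:
step_arm(
  plan=[-0.5, 0, 0, 0, 0, 0, -0.5, 0, 0, 0, 0, 0, -0.5, 0, 0, 0, 0, 0, -0.4, 0, 0, 0, 0, 0, -0.3, 0, 0, 0, 0, 0],
)

```text
time_s: 7.2
ee_pos: [560.1, -71.2, 33.8]
ee_rot: [180.0, -0.0, 163.0]
force: [-2.4, 0.3, 0.7]
gripper_width: 90.9
gripper_force: 1.0
```

Call:
step_arm(
  plan=[-0.2, 0, 0, 0, 0, 0, -0.2, 0, 0, 0, 0, 0],
)

```text
time_s: 7.37
ee_pos: [563.4, -72.2, 33.8]
ee_rot: [180.0, -0.0, 163.0]
force: [-0.8, 0.5, -0.4]
gripper_width: 90.6
gripper_force: 0.7
```

Call:
step_arm(
  plan=[-0.1, 0, 0, 0, 0, 0, -0.1, 0, 0, 0, 0, 0],
)

```text
time_s: 7.53
ee_pos: [565.4, -72.7, 33.9]
ee_rot: [180.0, -0.0, 163.1]
force: [-1.4, -0.5, 0.8]
gripper_width: 90.7
gripper_force: 0.6
```

Call:
step_arm(
  plan=[-0.1, 0, 0, 0, 0, 0, -0.1, 0, 0, 0, 0, 0],
)

```text
time_s: 7.7
ee_pos: [565.6, -72.7, 33.9]
ee_rot: [180.0, -0.2, 163.0]
force: [-7.0, 3.7, 4.4]
gripper_width: 91.1
gripper_force: 3.6
```

Call:
step_arm(
  plan=[-0.1, 0, 0, 0, 0, 0, -0.1, 0, 0, 0, 0, 0],
)

```text
time_s: 7.87
ee_pos: [565.6, -72.7, 34.0]
ee_rot: [180.0, -0.5, 163.0]
force: [-10.6, 4.7, 9.1]
gripper_width: 90.8
gripper_force: 6.2
```

Run:
```python
from h import *
s=sensors.state();print(s['ee_pos'],s['force'])
f=viewer.grab_frame('side'); g=viewer.grab_frame('top')
im=np.hstack([cv2.resize(f['img'][190:290,240:400],(400,300))  ,cv2.resize(g['img'][135:225,280:400],(400,300))])
cv2.imwrite('pics/f.png',im[:,:,::-1])
```

```text
[565.6 -72.7  34. ] [-10.6   4.7   9.1]
```

View pics/f.png

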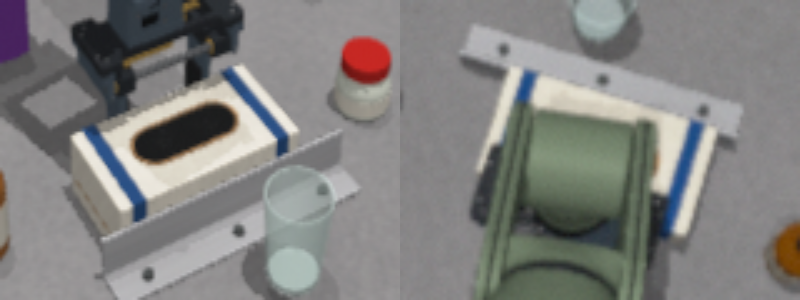

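The carton has met the stop, with both ends inside. I press a little more to square it, then back off and lift clear.

Call:
step_arm(
  plan=[-0.1, 0, 0, 0, 0, 0, -0.1, 0, 0, 0, 0, 0, 0, 0, 0, 0, 0, 0],
)

```text
time_s: 8.22
ee_pos: [565.6, -72.6, 34.0]
ee_rot: [180.0, -0.7, 163.0]
force: [-13.9, 6.6, 12.4]
gripper_width: 90.9
gripper_force: 7.5
```

Call:
step_arm(
  plan=[0.3, 0, 0, 0, 0, 0, 0.5, 0, 0, 0, 0, 0, 1.5, 0, 0, 0, 0, 0, 2.5, 0, 0, 0, 0, 0, 1, 0, -2.5, 0, 0, 0],
)

```text
time_s: 8.63
ee_pos: [510.1, -56.7, 55.4]
ee_rot: [-179.9, -0.6, 163.1]
force: [-0.4, 0.5, 0.3]
gripper_width: 90.9
gripper_force: 0.0
```

Call:
step_arm(
  plan=[0, 0, -3.5, 0, 0, 0, 0, 0, -3.5, 0, 0, 0, 0, 0, -3.5, 0, 0, 0, 0, 0, -3.5, 0, 0, 0, 0, 0, -3.5, 0, 0, 0],
)

```text
time_s: 9.05
ee_pos: [516.1, -57.8, 236.2]
ee_rot: [180.0, 0.2, 163.1]
force: [0.8, 0.4, -0.5]
gripper_width: 90.8
gripper_force: 0.0
```

Call:
step_arm(
  plan=[2.5, 3, 0, 0, 0, 0, 2.5, 3, 0, 0, 0, 0, 2.5, 3, 0, 0, 0, 0, 2, 3, 0, 0, 0, 0, 1, 3, 0, 0, 0, 0],
)

```text
time_s: 9.47
ee_pos: [457.5, 118.0, 234.7]
ee_rot: [179.9, 0.1, 163.1]
force: [0.9, -1.7, -0.0]
gripper_width: 91.3
gripper_force: 0.0
```

Call:
step_arm(
  plan=[0, 3.5, 0, 0, 0, 0, 0, 3.5, 0, 0, 0, 0, 0, 3.5, 0, 0, 0, 0, 0, 3, 0, 0, 0, 0, 0, 0, 0, 0, 0, 0],
)

```text
time_s: 9.88
ee_pos: [500.4, 250.7, 233.9]
ee_rot: [179.7, 0.1, 163.3]
force: [0.7, 0.0, -0.9]
gripper_width: 90.7
gripper_force: 0.0
```

Run:
```python
from h import *
s=sensors.state();print(s['ee_pos'],s['force'],s['qvel'])
f=viewer.grab_frame('side'); g=viewer.grab_frame('top')
im=np.hstack([cv2.resize(f['img'][190:290,240:400],(320,300)),cv2.resize(g['img'][130:230,260:420],(480,300),interpolation=cv2.INTER_CUBIC)])
cv2.imwrite('pics/g.png',im[:,:,::-1])
for k,z in(('carton_opening',65),('carton_center',32.5)):
  for n,F in(('s',f),('t',g)):
    for d in viewer.pinpoint(k,F)[:4]:
        p=onz(F,d['location'],z)
        if p[0]>480 and abs(p[1])<200:
            e=p[:2]-[694.2,-102.7]; print(n,k,round(d['score'],2),p,e@[.957,-.291],e@[.291,.957])
```

```text
[500.4 250.7 233.9] [ 0.7  0.  -0.9] [-3.1 -2.2  4.  -3.1  2.4 -2.7]
s carton_opening 0.94 [ 646.  -105.6   65. ] -45.32687596560893 -16.82440876779817
s carton_center 0.94 [ 628.9 -101.    32.5] -62.973888364896666 -17.370118941500625
```

View pics/g.png

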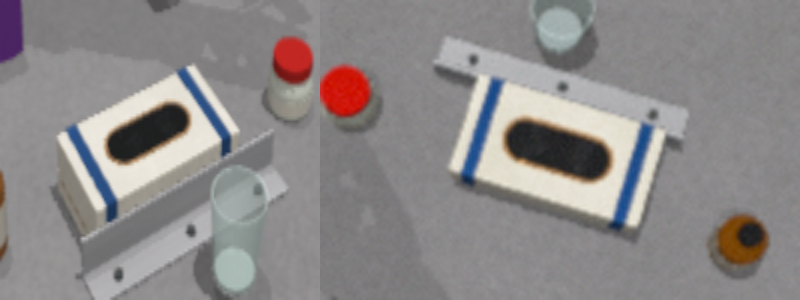

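The carton lies opening-up with its long side parallel to and touching the stop. It is about 17 mm off centre, which leaves both ends inside the stop. The bystanders haven't moved and the arm is clear.

```bash
python3 -c "
from workcell import env
print(env.job_done())"
```

```text
the job is handed in; nothing more can be done
None
```

The carton lies flat, opening up, with its long side against the stop and both ends inside the stop's ends; the bottle, beaker and pot were left alone, the arm finished clear, and I handed the job in at about 10 s (no verdict was returned).

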